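Clear the printed gears off the build plate into their dishes

TASK

The print job is finished: take the four gears off the build plate one at a time, the largest first and so on down to the smallest, and set each one down, without dropping it, hub up and flat in the round dish of its own size (largest gear in largest dish, and so on). Leave the two L-shaped brackets where they are on the plate.

Things in the scene. Friction and masses are not known exactly. Their poses are not given: they have to be found in the camera images.
- gear_78: The largest of four 3D-printed gears, plain cream plastic, about 65 g: a flat toothed disc 78 mm across and 10 mm thick, with a round hub 20 mm in diameter standing on its middle, 30 mm tall (top 40 mm above the underside), to grip from above. Starts flat on the amber build plate, whose top is 20 mm above the table. Origin: centre of the underside; z up along the hub.
- gear_62: The second largest of four 3D-printed gears, plain cream plastic, about 45 g: a flat toothed disc 62 mm across and 10 mm thick, with a round hub 20 mm in diameter standing on its middle, 30 mm tall (top 40 mm above the underside), to grip from above. Starts flat on the amber build plate, whose top is 20 mm above the table. Origin: centre of the underside; z up along the hub.
- gear_47: The second smallest of four 3D-printed gears, plain cream plastic, about 30 g: a flat toothed disc 47 mm across and 10 mm thick, with a round hub 20 mm in diameter standing on its middle, 30 mm tall (top 40 mm above the underside), to grip from above. Starts flat on the amber build plate, whose top is 20 mm above the table. Origin: centre of the underside; z up along the hub.
- gear_34: The smallest of four 3D-printed gears, plain cream plastic, about 20 g: a flat toothed disc 34 mm across and 10 mm thick, with a round hub 20 mm in diameter standing on its middle, 30 mm tall (top 40 mm above the underside), to grip from above. Starts flat on the amber build plate, whose top is 20 mm above the table. Origin: centre of the underside; z up along the hub.
- dish_78: The largest of four fixed shallow round aluminium dishes on the table, for the 78 mm gear: inside diameter 98 mm, outside 104 mm, rim 12 mm above the table, inner floor 4 mm above the table. Origin: centre of its underside, on the table; z up.
- dish_62: The second largest of four fixed shallow round aluminium dishes on the table, for the 62 mm gear: inside diameter 82 mm, outside 88 mm, rim 12 mm above the table, inner floor 4 mm above the table. Origin: centre of its underside, on the table; z up.
- dish_47: The second smallest of four fixed shallow round aluminium dishes on the table, for the 47 mm gear: inside diameter 67 mm, outside 73 mm, rim 12 mm above the table, inner floor 4 mm above the table. Origin: centre of its underside, on the table; z up.
- dish_34: The smallest of four fixed shallow round aluminium dishes on the table, for the 34 mm gear: inside diameter 54 mm, outside 60 mm, rim 12 mm above the table, inner floor 4 mm above the table. Origin: centre of its underside, on the table; z up.
- bracket_a: One of two identical printed L-brackets of the same cream plastic, loose on the build plate among the gears, to be left there: foot 54 x 34 x 6 mm, with a 6 mm thick wall 34 mm wide and 34 mm tall (from the underside) at the -x end. Origin: centre of the foot's underside; x along the foot.
- bracket_b: One of two identical printed L-brackets of the same cream plastic, loose on the build plate among the gears, to be left there: foot 54 x 34 x 6 mm, with a 6 mm thick wall 34 mm wide and 34 mm tall (from the underside) at the -x end. Origin: centre of the foot's underside; x along the foot.
Not all that is in view belongs to the job. What is shaped like the gear_78 but black, blue or red is not meant.

How it is judged:
By the outcome, as a careful person would: the job done as asked, in the order asked, and still so for the second after the job is handed in, with the robot touching nothing.
It also fails if it takes over 106 s, if anything falls off the work surface, if the arm or the gripper's body presses on something with over 40 N, if the wrist force passes 120 N, or if a joint passes its speed limit or range.

ROBOT

A 6-joint arm with a two-finger parallel gripper is mounted at the origin on the work surface. World frame = base frame: x ahead of the robot, y to its left, z up, the work surface at z = 0. Lengths are in mm, angles in rad, forces in N, time in s.
With the tool pointing down it reaches from about 300 to 775 mm from the base axis. Payload 14.6 kg.
Tool frame: the origin (TCP) lies on the centre line of the jaws, within the pads' length; the fingertips stand 19 mm ahead of it and the grasp point (between the pads) is the TCP (bot.tip_reach is the distance from the TCP to the fingertips, in mm); z points along the fingers, y is the line along which they close (so a half turn about z gives the same grasp; the last joint's range is limited). The gripper opens to 85 mm and grips with 20 to 120 N. Pads are 22 mm wide; open, the fingers measure 114 mm over their backs; the gripper's body (76 mm by 85 mm) begins 54 mm behind the grasp point. The pads swing forward as they close: fully open they stand 13 mm farther back than shut.
Start: joints at [1.102, 0.3, 1.521, -0, 1.321, -0.067], TCP at [215.088, 506.188, 250.281] pointing down, gripper open.
Joint ranges: [-3.03, 3.03], [-0.79, 2.21], [0.23, 2.52], [-1.04, 4.18], [0, 3.07], [-2.55, 2.55]. Speed limits (rad/s): [2.22, 2.22, 2.57, 3.14, 3.14, 3.14].

INTERFACE

Orientations are given as a unit quaternion [w, x, y, z].
In Python, from rig import bot gives the robot as it stands. Calls block until the motion is done:
- bot.move_to(position, orientation): joint-space move of the TCP to a pose.
- bot.servo_line(position, attitude=None, speed=150, until_force=None): straight line of the TCP; attitude=None keeps the orientation; speed is the mean speed in mm/s. With until_force (N) it stops when the force on the tool has changed by that much, and returns True; else False.
- bot.move_joints(angles): joint-space move.
- bot.move_gripper(opening, grip_force=None): finger opening in mm; grip_force is the grip in N (None keeps the last); returns when the fingers have stopped.
- bot.dwell(seconds).
- bot.ik(position, orientation): joint angles nearest the present ones, or None.
- bot.read_state(): the state.
- bot.read_camera(name): name is "scene" or "top" or "wrist"; returns a dict with "image" (480x640x3 uint8, blue, green, red), "depth" (480x640 float32, mm along the optical axis (not along the pixel's ray), 0 where there is no reading), "fovy" (degrees; the focal length in pixels is half the picture's height over the tangent of half this angle, whatever the lens; pixels are square), "cx", "cy" (the principal point, pixels), "eye" and "attitude" of the camera in the world; the wrist camera has in their place "mount" (4x4, takes a point from camera to tool coordinates, whose origin is the TCP and whose axes are the flange's). Camera axes: x right, y down, z forward; pixel columns grow to the right and rows downward; lengths in mm; the calibration is good to about 2 mm. A picture is of the moment at which its call begins: read the wrist's pose just before it.
A pose or a line that the arm cannot do raises bot.MotionError and nothing moves.
- bot.finish_job(): hands the job in; it is judged then, once.
The state is a dict: "clock": time; "joint_positions": joint angles; "qvel": joint speeds; "effort": joint torques, N m; "ee_pos": TCP position; "tool_rot": TCP orientation; "ft_force": force on the tool from outside, world axes, zero at the start; "moment": the same for the moment, N m; "grip_width": finger opening in mm; "grip_force": force on a finger pad.
Only numpy, scipy, OpenCV 4.12 (cv2) and the standard library are available. Lean on these libraries where they do the work, as an engineer would, in place of code of your own. Each camera call takes 0.05 s, during which the arm holds its last target. There are 200 camera calls.

## Working session

There is one attempt and no reset: what is moved stays moved. The work goes in short steps, each a Python script; the robot and the scene stay as the last script left them, time stands still between calls to the robot, and variables do not carry over. Pictures are saved under pics/ and viewed, at most 14 in all, crops included, and the job is handed in when it is done.

```bash
ls; mkdir -p pics; python3 - <<'E'
from rig import bot
import cv2,numpy as np
for n in ("top","scene"):
    c=bot.read_camera(n); cv2.imwrite(f"pics/{n}0.png",c["image"]); np.savez(f"{n}0.npz",**c)
    print(n,c["fovy"],c["cx"],c["cy"],c["eye"],c["attitude"],(c["depth"]>0).mean())
s=bot.read_state();print(s["clock"],s["tool_rot"],s["ft_force"])
E
```

```text
pics
top 50.34078833584708 315.8608840205153 243.19550599316926 [ 438.87693474  125.24894928 1151.16365981] [-0.03223722  0.7138443  -0.69772349  0.05068532] 0.9961067708333333
scene 55.182311666570605 317.05192863761744 241.8966602355821 [936.58415031 434.0493829  778.12255013] [-0.12821866  0.42198081  0.85563559 -0.27088727] 0.995986328125
0.1 [-1.21132332e-04  1.99546369e-01  9.79888240e-01 -5.17867676e-04] [ 0.31709093  0.5116714  -0.49649374]
```

View pics/top0.png

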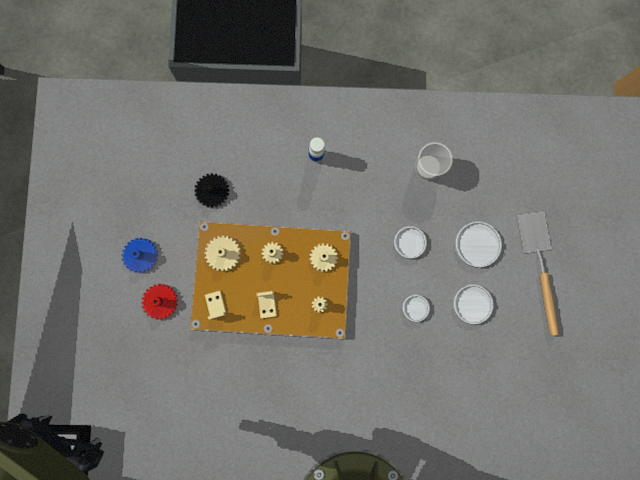

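View pics/scene0.png

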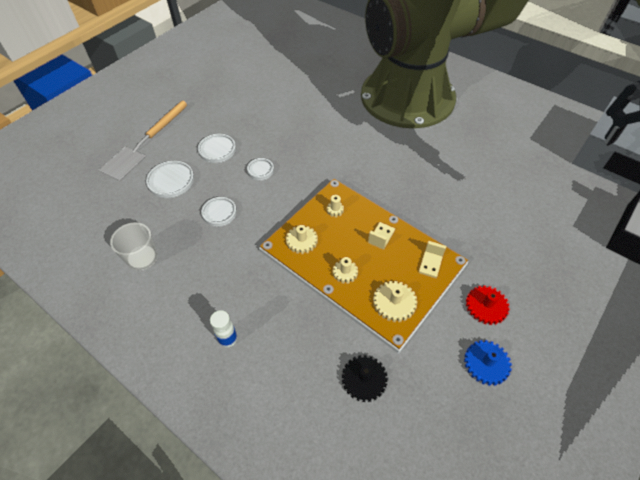

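The top view shows the gears: 78 at (223,253), 62 at (324,257), 47 at (272,253) and 34 at (319,304). The brackets are at (216,304) and (267,304). The dishes are at (478,244), (474,304), (410,242) and (416,308). The scene view agrees, and there are no obstructions near the grasps.

```bash
cat >vis.py <<'E'
import numpy as np,cv2
from scipy.spatial.transform import Rotation as R
def rays(c,uv):
    f=240/np.tan(np.radians(float(c["fovy"]))/2); uv=np.atleast_2d(uv).astype(float)
    d=np.c_[(uv[:,0]-c["cx"])/f,(uv[:,1]-c["cy"])/f,np.ones(len(uv))]
    q=c["attitude"]; return d@R.from_quat([q[1],q[2],q[3],q[0]]).as_matrix().T
def plane(c,uv,z):
    d=rays(c,uv); e=np.array(c["eye"]); return e+d*((z-e[2])/d[:,2])[:,None]
def cloud(c):
    v,u=np.mgrid[:480,:640]; d=rays(c,np.c_[u.ravel(),v.ravel()])
    return (c["eye"]+d*c["depth"].reshape(-1,1)).reshape(480,640,3)
def comps(m,amin):
    n,l,s,_=cv2.connectedComponentsWithStats(m.astype(np.uint8))
    return [(l==i,s[i,4]) for i in range(1,n) if s[i,4]>=amin]
def cream(c):
    h=cv2.cvtColor(c["image"],cv2.COLOR_BGR2HSV); return (h[...,1]>30)&(h[...,1]<130)&(h[...,0]>12)&(h[...,0]<35)&(h[...,2]>90)
E
python3 - <<'E'
from vis import *
for n in ("top","scene"):
    c=dict(np.load(n+"0.npz")); P=cloud(c); m=cream(c)
    inb=(P[...,2]>-20)&(P[...,2]<90)&(abs(P[...,1])<500)&(P[...,0]>200)&(P[...,0]<750)
    print(n)
    for k,a in comps(m&inb,30):
        z=P[...,2][k]; top=k&(P[...,2]>z.max()-6); v,u=np.where(top)
        hub=plane(c,[u.mean(),v.mean()],60)[0]
        v,u=np.where(k&(P[...,2]<40)&(P[...,2]>22)) 
        if len(u)<5: continue
        (cx,cy),r=cv2.minEnclosingCircle(np.c_[u,v].astype(np.float32)); w=plane(c,np.c_[u,v],30)[:,:2].astype(np.float32)
        (wx,wy),wr=cv2.minEnclosingCircle(w)
        print("cream px",(int(cx),int(cy)),a,"zmax",z.max().round(1),"hub",hub[:2].round(1),"disc",round(wx,1),round(wy,1),"d",round(2*wr,1))
    # dishes
    h=cv2.cvtColor(c["image"],cv2.COLOR_BGR2HSV)
    b=(h[...,2]>165)&(h[...,1]<40)&(P[...,0]>200)&(P[...,1]<-20)&(P[...,1]>-500)&(P[...,2]<25)
    b=cv2.morphologyEx(b.astype(np.uint8),cv2.MORPH_CLOSE,np.ones((5,5)))
    for k,a in comps(b,150):
        v,u=np.where(k); w=plane(c,np.c_[u,v],12)[:,:2].astype(np.float32)
        (wx,wy),wr=cv2.minEnclosingCircle(w)
        print("dish px",(int(u.mean()),int(v.mean())),a,round(wx,1),round(wy,1),"d",round(2*wr,1),"mean",w.mean(0).round(1))
E
```

```text
top
cream px (202, 225) 35 zmax 25.5 hub [601.8 344. ] disc 605.7 348.4 d 17.6
cream px (276, 230) 69 zmax 25.5 hub [594.7 184.6] disc 598.7 185.1 d 27.7
cream px (197, 247) 38 zmax 27.9 hub [548.7 351.7] disc 555.7 357.0 d 68.6
cream px (346, 234) 61 zmax 25.1 hub [581.2  31. ] disc 592.9 30.3 d 14.3
cream px (222, 252) 978 zmax 66.4 hub [544.3 303.7] disc 544.9 302.5 d 79.6
cream px (271, 252) 339 zmax 66.0 hub [548.6 194. ] disc 548.8 193.7 d 48.0
cream px (323, 257) 595 zmax 65.0 hub [540.3  82.2] disc 540.9 80.5 d 63.8
cream px (343, 306) 117 zmax 26.0 hub [396.   40.1] disc 434.2 35.1 d 133.4
cream px (551, 303) 630 zmax 26.2 hub [ 443.  -408.3] disc 450.5 -424.8 d 135.2
cream px (215, 304) 419 zmax 59.0 hub [409.6 305.7] disc 432.8 312.7 d 60.3
cream px (266, 304) 415 zmax 60.2 hub [457.7 206.9] disc 434.3 201.1 d 60.6
cream px (319, 304) 177 zmax 65.8 hub [437.2  87.7] disc 437.9 87.3 d 34.7
cream px (195, 325) 44 zmax 29.4 hub [387.5 351.1] disc 386.7 353.4 d 25.4
cream px (263, 330) 34 zmax 27.6 hub [381.2 200. ] disc 379.4 205.6 d 35.0
cream px (220, 330) 34 zmax 25.0 hub 
[... 611 characters left out ...]
, 235) 435 zmax 58.9 hub [460.  207.1] disc 435.7 201.3 d 63.0
cream px (301, 239) 661 zmax 65.2 hub [538.3  79.4] disc 540.7 80.2 d 65.9
cream px (345, 270) 469 zmax 65.3 hub [546.3 192.7] disc 548.5 192.7 d 50.7
cream px (432, 305) 67 zmax 25.0 hub [527.1 364.1] disc 508.6 361.1 d 152.1
cream px (394, 301) 1334 zmax 65.1 hub [542.8 301.4] disc 544.9 302.0 d 82.4
cream px (397, 340) 41 zmax 26.7 hub [619.4 351.4] disc 607.0 348.1 d 21.4
dish px (216, 147) 842 445.1 -254.2 d 100.8 mean [ 445.2 -255.5]
dish px (260, 168) 453 435.9 -127.0 d 71.2 mean [ 433.6 -127. ]
dish px (169, 178) 1346 582.2 -269.4 d 115.7 mean [ 581.2 -269.2]
dish px (218, 210) 785 579.7 -112.9 d 81.2 mean [ 581.2 -114.3]
```

```bash
cat >pp.py <<'E'
from rig import bot
import numpy as np
from scipy.spatial.transform import Rotation as R
G={78:(544.7,302.4),62:(540.6,80.5),47:(548.6,193.3),34:(437.3,87.3)}
D={78:(581.2,-270.2),62:(445.7,-256.3),47:(581.8,-114.7),34:(434.3,-127.4)}
def quat(x,y):   # tool down, jaws closing along the radius
    a=np.arctan2(y,x); ty=np.array([np.cos(a),np.sin(a),0]); tz=np.array([0,0,-1.]); tx=np.cross(ty,tz)
    q=R.from_matrix(np.c_[tx,ty,tz]).as_quat(); return [q[3],q[0],q[1],q[2]]
def show(t):
    s=bot.read_state(); print(t,round(s["clock"],1),np.round(s["ee_pos"],1),"w",round(s["grip_width"],1),"gf",round(s["grip_force"],1),"F",np.round(s["ft_force"],1))
def pick(g):
    x,y=G[g]; bot.move_gripper(50,30); bot.move_to([x,y,150],quat(x,y))
    hit=bot.servo_line([x,y,53],speed=80,until_force=6); show(f"down hit={hit}")
    if hit: return False
    bot.move_gripper(0,30); show("grip")
    bot.servo_line([x,y,150],speed=80); show("up"); return bot.read_state()["grip_width"]>15
def place(g):
    x,y=D[g]; bot.move_to([x,y,150],quat(x,y)); bot.servo_line([x,y,50],speed=100)
    hit=bot.servo_line([x,y,33],speed=15,until_force=2.5); show(f"set hit={hit}")
    bot.move_gripper(40); bot.servo_line([x,y,150],speed=100); show("clear")
E
python3 - <<'E'
from pp import *
import cv2
if pick(78):
    c=bot.read_camera("wrist"); cv2.imwrite("pics/w78.png",c["image"])
E
```

```text
down hit=False 3.4 [545.  302.5  53.6] w 49.8 gf 0.0 F [-0.1  0.3  0.6]
grip 3.8 [544.9 302.5  53.4] w 18.7 gf 29.3 F [-1.  -0.9  4.9]
up 5.1 [544.5 302.3 149.4] w 18.9 gf 29.3 F [-0.6 -0.  -1.6]
```

View pics/w78.png

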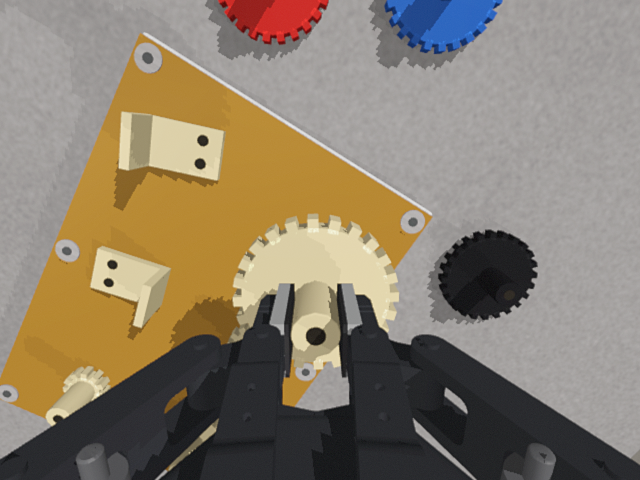

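The wrist view shows gear 78 held level by its hub, at about (316,300). Now I'll place it.

```bash
python3 - <<'E'
from pp import *
import cv2
place(78)
x,y=D[78]
c=bot.read_camera("top"); cv2.imwrite("pics/t78.png",c["image"][180:360,180:560]); 
c=bot.read_camera("wrist"); cv2.imwrite("pics/w78b.png",c["image"])
E
```

```text
set hit=True 9.2 [ 581.2 -270.1   37.4] w 19.1 gf 29.8 F [-1.2  1.9  6.4]
clear 10.8 [ 580.9 -270.1  149.2] w 40.0 gf 0.0 F [0.7 0.6 0.9]
```

View pics/w78b.png

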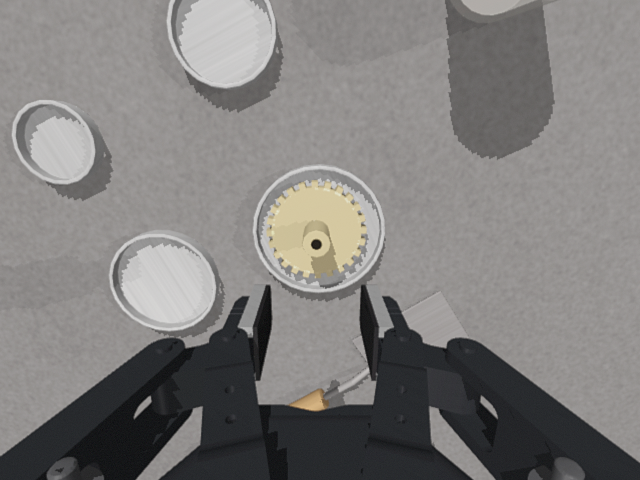

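Gear 78 sits flat and centred in its dish, at about (317,228). I'll continue with the others, stopping if a grasp fails.

```bash
python3 - <<'E'
from pp import *
import cv2
for g in (62,47,34):
    if not pick(g): print("FAIL",g); break
    place(g)
    cv2.imwrite(f"pics/w{g}b.png",bot.read_camera("wrist")["image"])
else:
    bot.move_to([350,380,300],quat(350,380)); show("end")
cv2.imwrite("pics/tend.png",cv2.resize(bot.read_camera("top")["image"][180:350,170:530],None,fx=2.2,fy=2.2))
cv2.imwrite("pics/send.png",cv2.resize(bot.read_camera("scene")["image"][100:360,120:500],None,fx=2,fy=2))
E
```

```text
down hit=False 13.9 [540.9  80.5  53.5] w 50.2 gf 0.0 F [-0.2  0.   0.6]
grip 14.2 [540.7  80.5  53.4] w 18.7 gf 29.3 F [-2.2  0.2  5.9]
up 15.6 [540.4  80.5 149.5] w 18.8 gf 29.3 F [-0.5 -1.1 -1.1]
set hit=True 18.9 [ 445.6 -256.3   37.4] w 18.9 gf 29.8 F [-0.4 -0.1  5. ]
clear 20.5 [ 445.5 -256.2  149.4] w 40.3 gf 0.0 F [-1.2 -0.3  0.5]
down hit=False 23.8 [548.9 193.4  53.6] w 50.0 gf 0.0 F [-0.5  0.3  1.7]
grip 24.2 [548.8 193.4  53.4] w 19.0 gf 29.3 F [-0.7 -0.8  4.8]
up 25.6 [548.4 193.2 149.4] w 18.8 gf 29.3 F [ 0.2  0.1 -0.2]
set hit=True 28.7 [ 581.7 -114.7   37.4] w 18.7 gf 29.7 F [-2.4  0.4  5.4]
clear 30.3 [ 581.5 -114.6  149.3] w 39.8 gf 0.0 F [-0.3 -0.5 -0.1]
down hit=False 33.0 [437.5  87.3  53.4] w 49.9 gf 0.0 F [-0.1  1.2  0.2]
grip 33.4 [437.4  87.3  53.3] w 18.9 gf 29.2 F [-2.8 -1.7  6.6]
up 34.7 [437.1  87.3 149.6] w 18.9 gf 29.3 F [-0.7 -0.  -0.2]
set hit=True 37.6 [ 434.3 -127.4   37.3] w 18.7 gf 29.9 F [-1.   1.3  7.5]
clear 39.2 [ 434.1 -127.3  149.5] w 40.2 gf 0.0 F [-0.   0.6  0.2]
end 41.2 [350.5 379.4 299.7] w 40.0 gf 0.0 F [ 1.1 -0.6 -0.8]
```

View pics/tend.png

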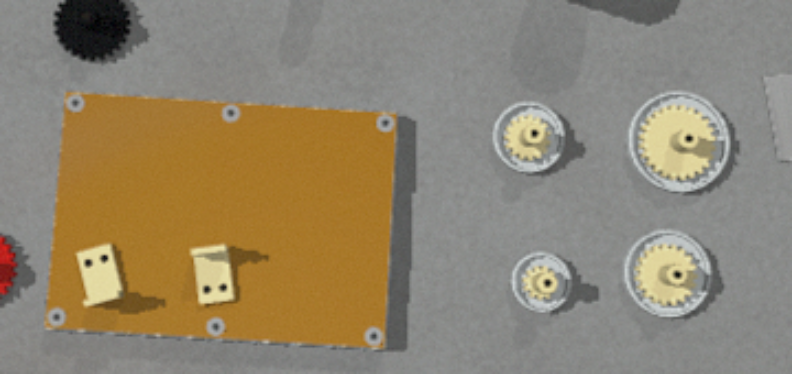

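View pics/send.png

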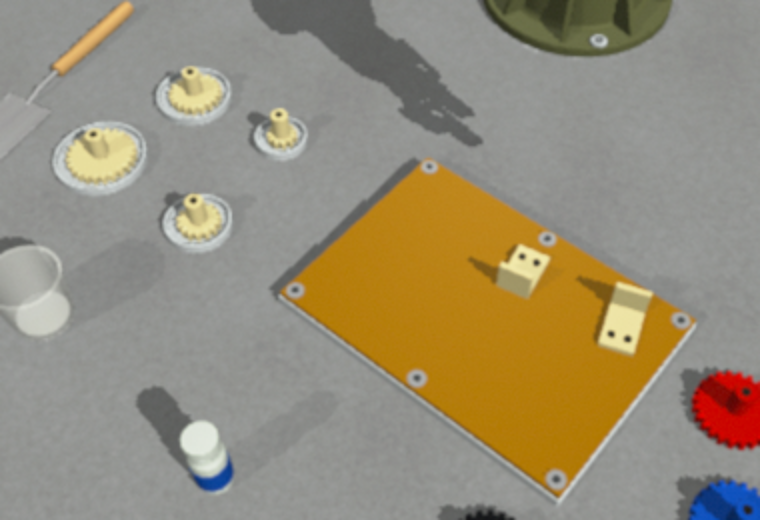

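Both final views show all four gears flat, hub up, each in its own dish (top crop: (680,142), (668,274), (527,137), (542,283)). The brackets have not moved.

```bash
python3 -c "
from rig import bot
print(bot.finish_job())"
```

```text
the job is handed in; nothing more can be done
None
```

The four gears are in their matching dishes, hub up and flat, placed from largest to smallest in about 41 s; the brackets were left where they were, and the job is handed in.

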